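# Nip the setting gauge with the fine knob of a noodle-cake press

## Task

Set the foot of the bench press with the red-handled gauge: lay the gauge flat on the press bed with its long end under the foot, push it home against the brass stop and let go of it. Then turn only the small inner knob on top of the press clockwise until the orange foot tip nips the gauge with about 12 newtons (never above 25), and leave it nipped. Do not lean on or shift the large outer ring around the knob, and leave the blue-handled gauge, the white flask and the steel bowl where they are.

Things in the scene. Friction and masses are not known exactly. Their poses are not given: they have to be found in the camera images.
- press: White C-shaped bench press, bolted down, open to its own -x side. Origin on the table straight below the axis of knob, ring and foot; z up; x points to the back of the press. Base plate 110 wide (y), x from -155 to +80, 16 high. Head: x -30 to +82, 90 wide, its underside at z 77, its top at z 135; column behind x = +32.
- stop (a point): Middle of the front face of the brass stop (50 wide, 8 high) at the back of the dark steel bed, 4 above the bed, 15 behind (+x of the press) the foot's axis. The bed is 62 wide, x from -150 to +30 in the press frame; its top is shimmed anew each time and lies 28 to 29 above the table.
- foot: Steel sleeve 21 in diameter, 14 high, under the head, with the orange foot tip (16 in diameter) in it. Origin in the centre of the sleeve's underside, z up. The tip is screwed in anew each time: it ends 10 to 13.5 below the sleeve (not measured). The sleeve sinks 8 per radian of clockwise turn of the knob (0.5 to 1.4 rad in all for the job).
- foot_face (a point): Centre of the sleeve's underside, on the foot's axis. The tip starts 3.5 to 10 clear of the gauge laid below it. Once the tip is on the gauge it is pushed back into the still sinking sleeve against a stiff spring: roughly 100 N more per further radian of the knob.
- knob_top (a point): Centre of the top of the small inner knob: a knurled aluminium cylinder 20 in diameter, standing 19 above the ring's top face, its top 172 above the table. Clockwise from above lowers the foot; it stays where left. Turning takes about 0.2 N m free, plus 0.008 N m per newton on the gauge; hold still after a small step and part of the free friction fades, the added part stays.
- ring: Large outer ring around the inner knob, black, 54 to 57 in diameter, 16 high, turns very easily (0.02 N m). Origin on the axis at its underside, z up, x towards its yellow mark. Its top face is 153 above the table. It is already set: not to be touched or turned.
- ring_mark (a point): Point on the ring's top face at the yellow mark, 25 from the axis.
- gauge: Red-handled setting gauge, loose, about 0.2 kg. Aluminium plate 160 x 30 x 12 (x from -40 to +120, the long end being +x) with a red block handle 30 (x) x 20 (y) on it at the origin, its top 50 above the underside. Origin on the underside, below the handle; z up. Lying on the table at the start.
- gauge_end (a point): Point on the gauge's underside, 105 from the origin and 15 from its long end: lies under the foot's axis when the gauge is home.
- other_gauge: Blue-handled gauge, the same but 8 thick; not to be used. Same origin.
- flask: White flask, 72 diameter, 190 high, bystander; origin under its centre.
- bowl: Steel bowl, 130 diameter, 55 high, bystander; origin under its centre.
There are look-alikes about, which are no part of the job. Leave any brown or green look-alike of the gauge alone.

How it is judged:
On the way:
1. the gauge lies flat on the bed, home against the stop under the foot, and is let go, with the foot still clear of it (horizontal distance between gauge_end and foot_face below 0.006 m and angle between gauge's own z axis and vertical below 0.05 rad and z of gauge_end in the frame of press below 0.033 m and contact force between the fingers and gauge below 0.2 N and contact force between foot and gauge below 1 N), for 0.2 s.
At the end, for the whole second after the job is handed in: The foot presses on the red-handled gauge with 7 to 18 N; the gauge lies flat and still on the bed with its end point within 6 mm of the foot's axis; the ring's mark is within 3 mm (0.12 rad) of where it started (contact force between foot and gauge between 7 and 18 N and horizontal distance between gauge_end and foot_face below 0.006 m and z of gauge_end in the frame of press below 0.033 m and angle between gauge's own z axis and vertical below 0.05 rad and linear speed of gauge below 0.01 m/s and distance of ring_mark from where it was at the start of the episode below 0.003 m); the robot touches nothing.
It fails at once if the outer ring is turned by more than 0.12 rad (3 mm at its mark) (distance of ring_mark from where it was at the start of the episode above 0.003 m).
It fails at once if the fingers lean on the outer ring with more than 4 N (contact force between the fingers and ring above 4 N).
It fails at once if the foot presses on the gauge with more than 25 N (contact force between foot and gauge above 25 N).
It fails at once if the blue-handled gauge, the flask or the bowl is shifted by more than 20 mm (distance of any of other_gauge, flask, bowl from where it was at the start of the episode above 0.02 m).
It also fails if it takes over 72 s, if anything falls off the work surface, if the arm or the gripper's body presses on something with over 40 N, if the wrist force passes 120 N, or if a joint passes its speed limit or range.

## Robot

A 6-joint arm with a two-finger parallel gripper is mounted at the origin on the work surface. World frame = base frame: x ahead of the robot, y to its left, z up, the work surface at z = 0. Lengths are in m, angles in rad, forces in N, time in s.
With the tool pointing down it reaches from about 0.35 to 0.775 m from the base axis. Payload 5.5 kg.
Tool frame: the origin (TCP) lies at the very end of the fingers, on their centre line; the grasp point (between the pads) lies 19 mm behind it; z points along the fingers, y is the direction in which the jaws open and shut (so a half turn about z gives the same grasp; the last joint's range is limited). The gripper opens to 85 mm and grips with 20 to 120 N. Pads are 22 mm wide; open, the fingers measure 114 mm over their backs; the gripper's body (76 mm by 85 mm) begins 54 mm behind the grasp point. The pads swing forward as they close: fully open they stand 13 mm farther back than shut.
Start: joints at [1.202, 0.313, 0.046, 1.304, 0, 1.431], TCP at [0.13, 0.56, 0.231] pointing down, gripper open.
Joint ranges: [-2.76, 2.76], [-0.86, 1.69], [-1.03, 1.26], [-2.2, 2.34], [-1.47, 1.5], [-3.14, 3.14]. Speed limits (rad/s): [2.57, 2.57, 3.14, 3.14, 3.14, 3.14].

## Interface

Orientations are given as a unit quaternion [w, x, y, z].
In Python, from workcell import get_state, read_camera, hand_in, find_in, silhouettes gives the robot as it stands. The module is installed in compiled form; this text tells all that it offers.
- The arm moves only by the tool send_rows, never from a script. Its argument "deltas" is a list that holds one entry, the list of rows, each a list of 6 numbers: the shift along the world's x, y, z in cm, then the turn, a rotation vector about the world's x, y, z in degrees. In form: [[[dx, dy, dz, wx, wy, wz], ...]]. A call has 1 to 12 rows; each row is the pose to reach, as a shift and turn from the pose commanded when the call began; what a row does not reach only later rows make up. A row lasts 1/10 s, in which the tool goes at most 50 mm and 8.59 degrees, less where a joint would pass 70% of its speed; a pose out of reach is approached as far as the arm can. A call with a gripper value outside its range is refused whole. "jaw" is the opening, from -1 (shut) to 1 (fully open), so that 0 is half open, set as the call begins (left out, the last holds). The fingers move at their own pace and stop on an object; "force" is the grip in N (left out, the last holds). Time passes only in rows, so rows that repeat a pose let the fingers close. It gives the time, the measured TCP pose, the force and the opening at its end, in the units of the state.
- get_state(): the state, without advancing time (a new reading comes with each control period).
- read_camera(name): name is "scene" or "side" or "wrist"; returns a dict with "img" (400x640x3 uint8, red, green, blue), "z_map" (400x640 float32, m along the optical axis (not along the pixel's ray), 0 where there is no reading), "vfov" (degrees; the focal length in pixels is half the picture's height over the tangent of half this angle, whatever the lens; pixels are square), "cx", "cy" (the principal point, pixels), "R" (3x3) and "t" (3): a world point X has camera coordinates R X + t; the wrist camera has in their place "hand_eye" (4x4, takes a point from camera to tool coordinates, whose origin is the TCP and whose axes are the flange's). Camera axes: x right, y down, z forward; pixel columns grow to the right and rows downward; lengths in m; the calibration is good to about 2 mm. A picture is of the moment at which its call begins: read the wrist's pose just before it.
- hand_in(): hands the job in, once; it reports no verdict.
Trained networks look in a picture, given as the dict that the camera call returned (one of the last four; its "shot" number tells which), for a name from the list of things; names that differ only in an ending like _2 or _b are one class to them, and where a whole thing is asked for, a point or a joint stands for the part that bears it (a point fixed in the world has none). Each returns a list of dicts, best first, with "conf" (0 to 1); they miss things now and then, are a little off and sometimes report something else, mostly with a low value. They report only what shows in the picture. A call takes as long as a camera call. They do not tell look-alikes from the thing itself.
- find_in(picture, thing): "box" ([centre column, centre row, width, height] in pixels, round what is visible of it).
- silhouettes(picture, thing): "mask" (400x640 bool, what is visible of it) and "box" ([centre column, centre row, width, height] in pixels, round what is visible of it).
The state is a dict: "clock": time; "joint_pos": joint angles; "qvel": joint speeds; "tau": joint torques, N m; "tcp_pos": TCP position; "orientation": TCP orientation; "wrist_force": force on the tool from outside, world axes, zero at the start; "ft_torque": the same for the moment, N m; "finger_gap": finger opening in m.
Only numpy, scipy, OpenCV 4.12 (cv2) and the standard library are available. Lean on these libraries where they do the work, as an engineer would, in place of code of your own. Each camera call takes 0.05 s, during which the arm holds its last target.

## Working session

There is one attempt and no reset: what is moved stays moved. The work goes in short steps, Python scripts to look and compute and a tool call to move; the robot and the scene stay as the last step left them, time stands still between calls to the robot, and variables do not carry over. Pictures are saved under pics/ and viewed, and the job is handed in when it is done.

Besides the shell and the picture viewer there is one more tool, called as name(argument=value, ...), one argument or row to a line, values as JSON. send_rows: Moves the arm, as the interface text tells. Its arguments: {"type":"object","properties":{"deltas":{"type":"array","items":{"type":"array","items":{"type":"array","items":{"type":"number"}}}},"jaw":{"type":"number"},"force":{"type":"number"}},"required":["deltas"]}

```bash
ls; mkdir -p pics
cat > h.py <<'E'
import numpy as np, cv2
from workcell import *
from scipy.spatial.transform import Rotation as Ro
def foc(p): return 200/np.tan(np.radians(p['vfov'])/2)
def RT(p,st=None):
    if 'R' in p and p['R'] is not None: return np.array(p['R']),np.array(p['t'])
    q=st['orientation']; Rt=Ro.from_quat([q[1],q[2],q[3],q[0]]).as_matrix()
    H=np.array(p['hand_eye']); Rc=Rt@H[:3,:3]; tc=Rt@H[:3,3]+np.array(st['tcp_pos'])
    return Rc.T,-Rc.T@tc
def cloud(p,st=None):
    R,t=RT(p,st); z=p['z_map'].astype(float); f=foc(p)
    v,u=np.mgrid[0:400,0:640]
    c=np.stack([(u-p['cx'])/f*z,(v-p['cy'])/f*z,z],-1)
    X=(c-t)@R; X[z==0]=np.nan; return X
def proj(p,X,st=None):
    R,t=RT(p,st); c=np.atleast_2d(X)@R.T+t; return c[:,:2]/c[:,2:]*foc(p)+[p['cx'],p['cy']]
def save(p,n): cv2.imwrite('pics/'+n,p['img'][:,:,::-1])
E
python3 - <<'E'
from h import *
s=get_state();print(s)
for n in ['scene','side','wrist']:
    p=read_camera(n);save(p,n+'0.png');print(n,{k:p[k] for k in p if k not in('img','z_map')})
    for th in ['press','gauge','other_gauge','ring','knob_top','stop','flask','bowl','foot','ring_mark']:
        try: print(th,[(round(d['conf'],2),np.round(d['box']).astype(int).tolist()) for d in find_in(p,th)])
        except Exception as e: print(th,e)
E
```

```text
pics
{'clock': 0.0, 'joint_pos': array([1.20238378e+00, 3.13995597e-01, 4.49646910e-02, 1.30359784e+00,
       3.87458352e-05, 1.43121418e+00]), 'qvel': array([ 1.30531865e-03, -7.02007286e-04, -1.63547198e-03,  1.36810551e-04,
        2.38941481e-04,  5.87402077e-05]), 'tau': array([ 1.19504821e-03, -4.80623531e+01,  2.98534012e+01,  1.90199038e-02,
        3.15645877e-06,  1.73159987e-05]), 'tcp_pos': array([0.13023265, 0.55952832, 0.23040576]), 'orientation': array([-2.48971724e-04,  1.14165698e-01,  9.93461300e-01, -8.81944843e-04]), 'wrist_force': array([ 9.04065953e-01,  2.03156219e-04, -5.32235877e-02]), 'ft_torque': array([ 0.00326219, -0.02218269, -0.0056907 ]), 'finger_gap': 0.08536557615695456}
scene {'vfov': 48.070782918766994, 'cx': 315.94132547032837, 'cy': 194.91495040152594, 'R': array([[ 0.57416015,  0.81874147,  0.00159159],
       [ 0.62096284, -0.434195  , -0.65259471],
       [-0.53361529,  0.37568219, -0.75770549]]), 't': array([-0.26271794, -0.29772275,  2.06538059]), 'shot': 1}
press [(0.58, [348, 202, 51, 49])]
gauge [(0.77, [278, 238, 24, 31]), (0.72, [369, 
[... 985 characters left out ...]
0, 26])]
flask [(0.87, [227, 137, 26, 42])]
bowl [(0.8, [403, 290, 48, 43]), (0.36, [228, 136, 23, 42])]
foot []
ring_mark [(0.48, [312, 165, 14, 15])]
wrist {'vfov': 59.838613396335575, 'cx': 322.2191680627806, 'cy': 193.5454704904226, 'hand_eye': array([[ 9.87071832e-04, -9.66398945e-01, -2.57044946e-01,
         6.50520732e-02],
       [ 9.99999447e-01,  1.04705339e-03, -9.64811931e-05,
        -5.57004762e-04],
       [ 3.62379105e-04, -2.57044709e-01,  9.66399445e-01,
        -1.43054309e-01],
       [ 0.00000000e+00,  0.00000000e+00,  0.00000000e+00,
         1.00000000e+00]]), 'shot': 3}
press []
gauge []
other_gauge []
ring []
knob_top []
stop []
flask []
bowl []
foot []
ring_mark []
```

Run:
```python
import cv2
for n in ['scene','side']:
    a=cv2.imread(f'pics/{n}0.png')
    c=a[110:310,140:460] if n=='scene' else a[110:400,200:520]
    cv2.imwrite(f'pics/{n}0c.png',cv2.resize(c,None,fx=2.5 if n=='scene' else 2,fy=2.5 if n=='scene' else 2,interpolation=cv2.INTER_CUBIC))
```

```text
(no output)
```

View pics/scene0c.png

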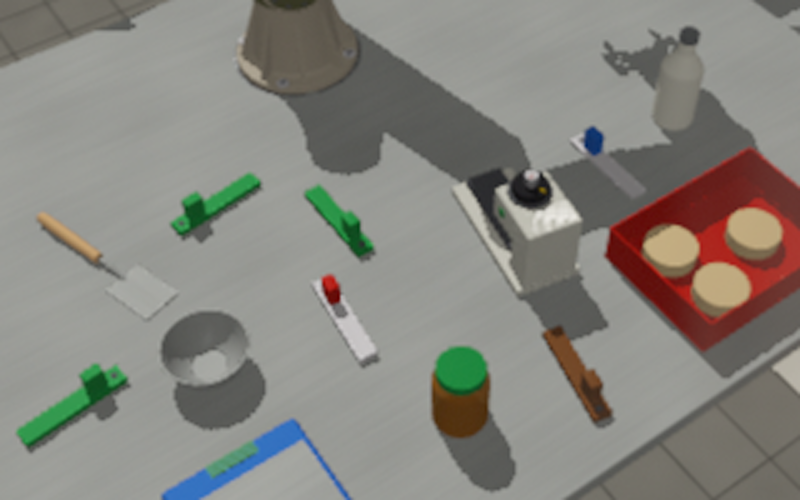

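View pics/side0c.png

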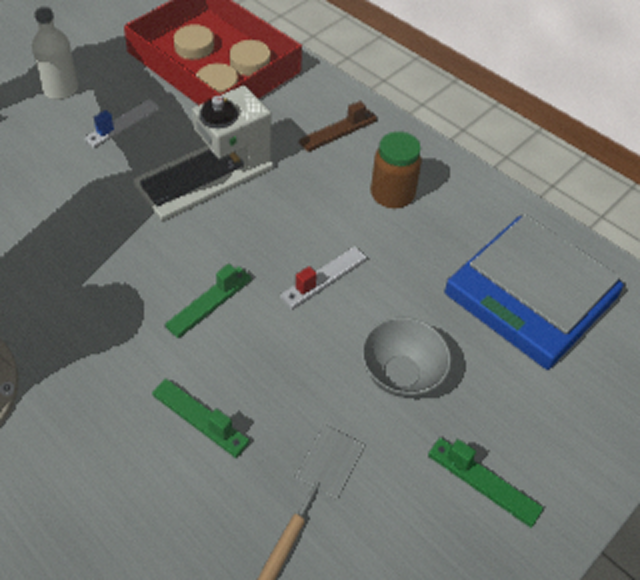

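View pics/wrist0.png

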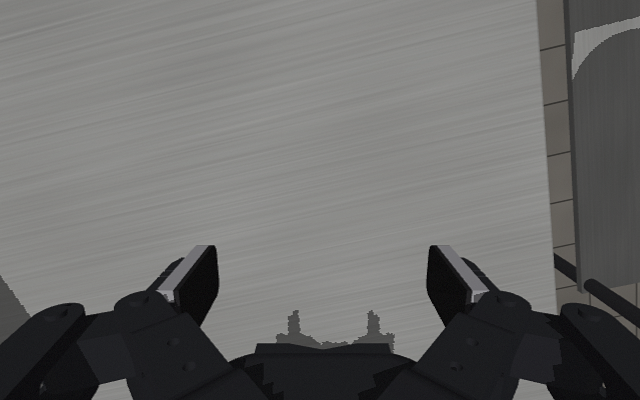

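The scene picture shows the red gauge (scene px ~(278,238), side ~(362,250)), and the press (side ~(302,186)) with its open side facing the robot. The blue gauge and flask stand beyond the press, and the bowl is at side ~(403,290). Next I'll measure their poses.

Run:
```python
from h import *
for n in ['side','scene']:
    p=read_camera(n);X=cloud(p);im=p['img'].astype(int)
    print(n,foc(p))
    r,g,b=im[...,0],im[...,1],im[...,2]
    # gauge red handle
    boxes={'side':(362,250,44,40),'scene':(278,238,28,36)}[n]
    u,v,w,h=boxes
    m=np.zeros((400,640),bool);m[v-h//2:v+h//2,u-w//2:u+w//2]=1
    red=m&(r>g+60)&(r>b+60)
    q=X[red];q=q[np.isfinite(q).all(1)]
    print('red',len(q),np.median(q,0),q.min(0),q.max(0))
    top=q[q[:,2]>.045]; print(' top',len(top),top.mean(0) if len(top) else '')
    d=silhouettes(p,'gauge')
    for k in d:
        if abs(k['box'][0]-u)<8 and abs(k['box'][1]-v)<8:
            q=X[k['mask']];q=q[np.isfinite(q).all(1)];q=q[(q[:,2]>.006)&(q[:,2]<.06)]
            rc=cv2.minAreaRect((q[:,:2]*1000).astype(np.float32));print('gauge rect',rc, k['conf'])
            print(' corners',cv2.boxPoints(rc))
            pl=q[q[:,2]<.018];print(' plate z',np.median(pl[:,2]))
    # press
    for k in silhouettes(p,'press')[:1]:
        q=X[k['mask']];q=q[np.isfinite(q).all(1)]
        t=q[(q[:,2]>.128)&(q[:,2]<.142)];rc=cv2.minAreaRect((t[:,:2]*1000).astype(np.float32));print('head top',len(t),rc,cv2.boxPoints(rc).tolist(),np.median(t[:,2]))
        t=q[(q[:,2]>.01)&(q[:,2]<.17)];rc=cv2.minAreaRect((t[:,:2]*1000).astype(np.float32));print('all',len(t),rc,cv2.boxPoints(rc).tolist())
        t=q[(q[:,2]>.147)&(q[:,2]<.157)];print('ring top',len(t),t.mean(0),t.min(0),t.max(0))
        t=q[(q[:,2]>.165)&(q[:,2]<.18)];print('knob',len(t),t.mean(0))
    for th in ['other_gauge','flask','bowl']:
        for k in silhouettes(p,th)[:1]:
            q=X[k['mask']];q=q[np.isfinite(q).all(1)];print(th,np.median(q,0),q.min(0),q.max(0))
```

```text
side 437.7246428901589
red 65 [ 0.51284433 -0.24832104  0.0482344 ] [ 0.5050102  -0.25766817  0.01891407] [ 0.5366594  -0.23793657  0.05483692]
 top 47 [ 0.51982728 -0.24747068  0.04976116]
gauge rect ((561.3739013671875, -251.67849731445312), (34.360572814941406, 160.2851104736328), 85.43265533447266) 0.67
 corners [[ 480.11777 -262.4224 ]
 [ 639.89386 -275.18604]
 [ 642.63    -240.9346 ]
 [ 482.85394 -228.17096]]
 plate z 0.012884605049730331
head top 409 ((629.3566284179688, 49.49756622314453), (94.31608581542969, 114.81607818603516), 80.83109283447266) [[565.167724609375, 12.089778900146484], [678.5167236328125, -6.205646514892578], [693.5455322265625, 86.90534973144531], [580.196533203125, 105.20077514648438]] 0.13560680524616062
all 1438 ((576.7591552734375, 109.67323303222656), (216.3352508544922, 236.65060424804688), 82.12440490722656) [[444.7284851074219, 18.739097595214844], [679.14697265625, -13.687385559082031], [708.789794921875, 200.60736083984375], [474.371337890625, 233.03384399414062]]
ring top 115 [0.60267912 0.05000589 0.1528765 ] [0.57667561 0.02585941 0.14723988]
[... 1146 characters left out ...]
34765625), 79.41828918457031) [[442.0792236328125, 25.49158477783203], [681.00537109375, -19.14330291748047], [701.6751708984375, 91.50006866455078], [462.7490234375, 136.13494873046875]]
ring top 96 [0.61041217 0.05065285 0.15198755] [0.57848869 0.02689961 0.1470505 ] [0.63646643 0.0808531  0.15692209]
knob 22 [0.6073436  0.05220152 0.17112051]
other_gauge [0.54108353 0.27072165 0.00939232] [ 0.46673763  0.25637868 -0.003411  ] [0.62556767 0.29319678 0.05387574]
flask [0.53379927 0.42824873 0.09947766] [ 0.41643307  0.40575608 -0.00473557] [0.55866648 0.5109382  0.19609005]
bowl [ 0.50089101 -0.44784067  0.02575425] [ 0.45372506 -0.51552755 -0.00600723] [ 0.58770307 -0.38726527  0.06300688]
```

send_rows(
  deltas=[
    [[3.5,-4.9,0.5,0,0,0.3],[7,-9.8,1,0,0,0.6],[10.5,-14.7,1.5,0,0,0.9],[14,-19.6,2,0,0,1.2],[17.5,-24.5,2.5,0,0,1.5],[21,-29.4,3,0,0,1.8],[24.5,-34.3,3.5,0,0,2.1],[28,-39.2,4,0,0,2.4],[31.5,-44.1,4,0,0,2.7],[35,-49,4,0,0,3],[35,-49,4,0,0,3],[35,-49,4,0,0,3]],
  ],
)

```text
clock: 3.45
tcp_pos: [0.4792, 0.071, 0.2716]
orientation: [0.0, 0.088, 0.996, 0.0]
wrist_force: [1.1, 0.5, 0.3]
finger_gap: 0.0853
```

Run:
```python
from h import *
s=get_state();print(s['clock'],s['tcp_pos'],s['orientation'],s['joint_pos'],s['wrist_force'],s['ft_torque'])
p=read_camera('wrist');save(p,'w1.png');X=cloud(p,s);np.save('w1.npy',X)
for th in ['ring','ring_mark','press','stop']:
    print(th,[(round(d['conf'],2),np.round(d['box']).astype(int).tolist()) for d in find_in(p,th)])
```

```text
3.45 [0.47924369 0.07102523 0.27162928] [4.97105453e-04 8.82999257e-02 9.96093794e-01 1.71281317e-04] [-1.89254342e-02  1.26880315e-01 -9.33573386e-02  1.34954308e+00
  2.72704066e-04  1.57904877e-01] [1.11636088 0.53588931 0.27775431] [ 0.03847315 -0.05132197 -0.01152654]
ring [(0.69, [333, 320, 64, 55])]
ring_mark [(0.64, [333, 321, 65, 47]), (0.25, [82, 257, 70, 114])]
press [(0.85, [334, 242, 98, 215])]
stop [(0.56, [330, 201, 57, 126])]
```

View pics/w1.png

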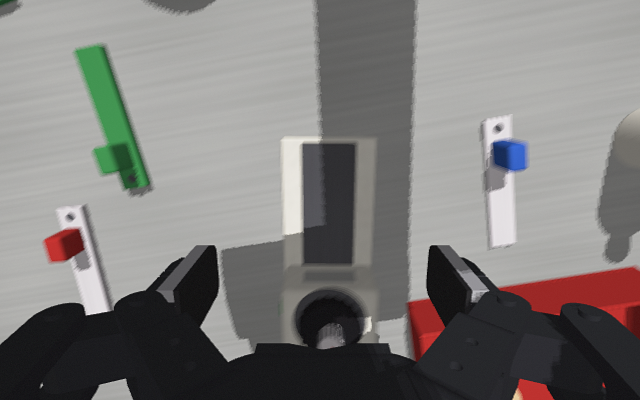

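The wrist picture shows the press at centre: bed at about (328,203), ring at (333,320), and the knob partly hidden. The red gauge is at the left (75,250) and the blue one at the right (505,155).

Run:
```python
from h import *
X=np.load('w1.npy');im=cv2.imread('pics/w1.png').astype(int)
m=np.zeros((400,640),bool);m[135:350,275:385]=1
q=X[m];q=q[np.isfinite(q).all(1)]
for lo,hi,n in[(.012,.020,'base'),(.025,.032,'bed'),(.033,.045,'stop?'),(.13,.14,'head'),(.149,.157,'ring'),(.165,.18,'knob')]:
    t=q[(q[:,2]>lo)&(q[:,2]<hi)]
    if len(t)<5: print(n,len(t));continue
    rc=cv2.minAreaRect((t[:,:2]*1000).astype(np.float32));print(n,len(t),t.mean(0).round(4),np.median(t[:,2]).round(4),[np.round(a,1) for a in rc],cv2.boxPoints(rc).round(0).tolist())
    if n=='ring':
        (c,r)=cv2.minEnclosingCircle((t[:,:2]*1000).astype(np.float32));print(c,r)
m[:]=0;m[195:320,40:120]=1
q=X[m];q=q[np.isfinite(q).all(1)]
t=q[(q[:,2]>.008)&(q[:,2]<.016)];rc=cv2.minAreaRect((t[:,:2]*1000).astype(np.float32));print('gauge',len(t),rc,cv2.boxPoints(rc).round(0).tolist())
t=q[(q[:,2]>.047)&(q[:,2]<.056)];rc=cv2.minAreaRect((t[:,:2]*1000).astype(np.float32));print('handle',len(t),t.mean(0),rc)
```

```text
base 5132 [0.5245 0.0712 0.0162] 0.0163 [array([538.4,  69.3]), array([110. , 171.6]), np.float64(79.7)] [[444.0, 30.0], [613.0, -0.0], [633.0, 108.0], [464.0, 139.0]]
bed 6490 [0.5275 0.0713 0.0287] 0.0287 [array([531.1,  70.7]), array([ 62. , 146.7]), np.float64(79.8)] [[453.0, 53.0], [598.0, 27.0], [609.0, 88.0], [464.0, 114.0]]
stop? 0
head 2746 [0.5967 0.0576 0.1353] 0.1353 [array([604.6,  57.2]), array([89.6, 64.5]), np.float64(80.6)] [[565.0, 18.0], [629.0, 8.0], [644.0, 96.0], [580.0, 107.0]]
ring 1948 [0.5986 0.0578 0.1531] 0.1532 [array([600.4,  57.4]), array([56.7, 45.1]), np.float64(88.2)] [[577.0, 30.0], [622.0, 28.0], [624.0, 85.0], [579.0, 86.0]]
(606.0528564453125, 56.96295928955078) 28.809614181518555
knob 382 [0.6018 0.0573 0.1709] 0.1719 [array([602.1,  56.8]), array([13.3, 20.7]), np.float64(2.6)] [[595.0, 67.0], [596.0, 46.0], [609.0, 47.0], [608.0, 67.0]]
gauge 2349 ((556.1298217773438, -246.93801879882812), (31.87175750732422, 149.85519409179688), 84.66585540771484) [[480.0, -256.0], [629.0, -270.0], [632.0, -238.0], [483.0, -224.0]]
handle 436 [ 0.52081985 -0.24268185  0.04993603] ((521.2015380859375, -243.49240112304688), (20.642559051513672, 29.666955947875977), 87.56855773925781)
```

```bash
cat > pr.py <<'E'
from h import *
def press():
    s=get_state();p=read_camera('wrist');X=cloud(p,s)
    print(s['clock'],s['tcp_pos'],s['orientation'],abs(s['qvel']).max())
    q=X.reshape(-1,3);q=q[np.isfinite(q).all(1)]
    q=q[(abs(q[:,0]-.55)<.12)&(abs(q[:,1]-.06)<.09)]
    for lo,hi,n in[(.025,.032,'bed'),(.149,.157,'ring'),(.165,.18,'knob')]:
        t=q[(q[:,2]>lo)&(q[:,2]<hi)]
        if len(t)<5: print(n,len(t));continue
        rc=cv2.minAreaRect((t[:,:2]*1000).astype(np.float32));print(n,len(t),t.mean(0).round(4),[np.round(a,1) for a in rc],cv2.boxPoints(rc).round(0).tolist())
    return s,p,X
E
python3 -c "
from pr import *
s,p,X=press();save(p,'w2.png')"
```

```text
3.7 [0.47795528 0.07290282 0.27100078] [-4.91912838e-04  8.86356798e-02  9.96063976e-01  1.70701702e-04] 0.0327418877098169
bed 6505 [0.5276 0.0713 0.0286] [array([531.2,  70.7]), array([ 62.1, 146.9]), np.float64(79.8)] [[453.0, 53.0], [598.0, 27.0], [609.0, 88.0], [464.0, 114.0]]
ring 1882 [0.5976 0.058  0.153 ] [array([599.2,  57.5]), array([56.8, 42.9]), np.float64(86.8)] [[576.0, 30.0], [619.0, 28.0], [622.0, 85.0], [579.0, 87.0]]
knob 328 [0.6009 0.0574 0.1706] [array([601.6,  57.5]), array([20.9, 11.9]), np.float64(86.3)] [[595.0, 47.0], [607.0, 47.0], [608.0, 68.0], [596.0, 68.0]]
```

send_rows(
  deltas=[
    [[0.6,-4.5,0,0,0,0.8],[1.2,-9,0,0,0,1.6],[1.8,-13.5,-0.5,0,0,2.4],[2.4,-18,-2,0,0,3.2],[3,-22.5,-4,0,0,4],[3.6,-27,-7,0,0,4.8],[4.3,-31.8,-10,0,0,5.5],[4.3,-31.8,-13,0,0,5.5],[4.3,-31.8,-15,0,0,5.5],[4.3,-31.8,-15,0,0,5.5],[4.3,-31.8,-15,0,0,5.5],[4.3,-31.8,-15,0,0,5.5]],
  ],
)

```text
clock: 4.95
tcp_pos: [0.5225, -0.2443, 0.1231]
orientation: [0.001, 0.039, 0.999, -0.001]
wrist_force: [-0.7, -0.1, -0.0]
finger_gap: 0.0857
```

```bash
cat > ga.py <<'E'
from h import *
def gauge(n):
    s=get_state();p=read_camera('wrist');X=cloud(p,s);save(p,n)
    print(s['clock'],s['tcp_pos'],s['orientation'],abs(s['qvel']).max())
    im=p['img'].astype(int);r=(im[...,0]>im[...,1]+50)&(im[...,0]>im[...,2]+50)
    for lo,hi,nm in[(.008,.016,'plate'),(.045,.056,'handle')]:
        m=(X[...,2]>lo)&(X[...,2]<hi)&(abs(X[...,1]+.247)<.035)&(abs(X[...,0]-.56)<.1)
        if nm=='handle': m&=r
        t=X[m]
        if len(t)<5: print(nm,len(t));continue
        rc=cv2.minAreaRect((t[:,:2]*1000).astype(np.float32));print(nm,len(t),t.mean(0).round(4),[np.round(a,1) for a in rc],cv2.boxPoints(rc).round(1).tolist())
    return s,p,X
E
python3 -c "
from ga import *
gauge('w3.png')"
```

```text
4.95 [ 0.5225084  -0.24428201  0.12314897] [ 1.22065609e-03  3.92181367e-02  9.99229725e-01 -6.36269989e-04] 0.006210227440769624
plate 5804 [ 0.5618 -0.2485  0.0123] [array([ 561.2, -248.1]), array([ 30. , 160.2]), np.float64(84.8)] [[480.1000061035156, -255.8000030517578], [639.5999755859375, -270.3999938964844], [642.4000244140625, -240.5], [482.79998779296875, -225.8000030517578]]
handle 1294 [ 0.5201 -0.2447  0.05  ] [array([ 520.9, -244.6]), array([19. , 29.5]), np.float64(85.0)] [[505.3999938964844, -252.8000030517578], [534.7999877929688, -255.39999389648438], [536.5, -236.39999389648438], [507.0, -233.89999389648438]]
```

View pics/w3.png

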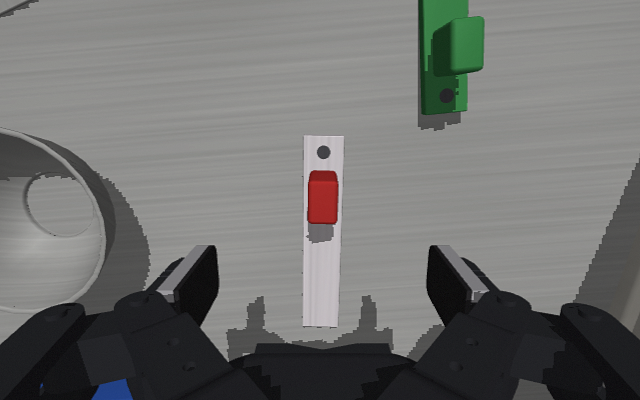

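send_rows(
  deltas=[
    [[-0.1,0,-3,0,0,-0.7],[-0.1,0,-6,0,0,-0.7],[-0.1,0,-8.5,0,0,-0.7],[-0.1,0,-10,0,0,-0.7],[-0.1,0,-10,0,0,-0.7],[-0.1,0,-10,0,0,-0.7]],
  ],
)

```text
clock: 5.6
tcp_pos: [0.5211, -0.2451, 0.0225]
orientation: [0.001, 0.046, 0.999, -0.0]
wrist_force: [0.1, 0.1, 0.3]
finger_gap: 0.0856
```

send_rows(
  deltas=[
    [[0,0,0,0,0,0],[0,0,0,0,0,0],[0,0,0,0,0,0],[0,0,0,0,0,0],[0,0,0,0,0,0],[0,0,0,0,0,0],[0,0,0,0,0,0],[0,0,0,0,0,0]],
  ],
  jaw=-1,
  force=40,
)

```text
clock: 6.4
tcp_pos: [0.5206, -0.2451, 0.0217]
orientation: [0.0, 0.046, 0.999, -0.0]
wrist_force: [-1.3, 0.8, 5.9]
finger_gap: 0.0194
```

```bash
python3 -c "
from ga import *
s,p,X=gauge('w4.png');print(s['finger_gap'],s['wrist_force'],s['ft_torque'])"
```

```text
6.4 [ 0.52057161 -0.2451426   0.02168444] [ 3.32492772e-04  4.63325986e-02  9.98926006e-01 -1.15518432e-04] 0.002115178619458735
plate 5671 [ 0.5158 -0.2451  0.0124] [array([ 530.2, -246.3]), array([30., 98.]), np.float64(85.0)] [[480.1000061035156, -257.0], [577.5999755859375, -265.5], [580.2999877929688, -235.60000610351562], [482.70001220703125, -227.10000610351562]]
handle 3847 [ 0.5194 -0.2455  0.05  ] [array([ 521. , -245.6]), array([19.6, 30. ]), np.float64(84.9)] [[505.1000061035156, -254.0], [535.0999755859375, -256.70001220703125], [536.7999877929688, -237.1999969482422], [506.8999938964844, -234.60000610351562]]
0.01937710274484818 [-1.29548537  0.8068152   5.90729497] [ 0.11583099  0.14915905 -0.00752712]
```

View pics/w4.png

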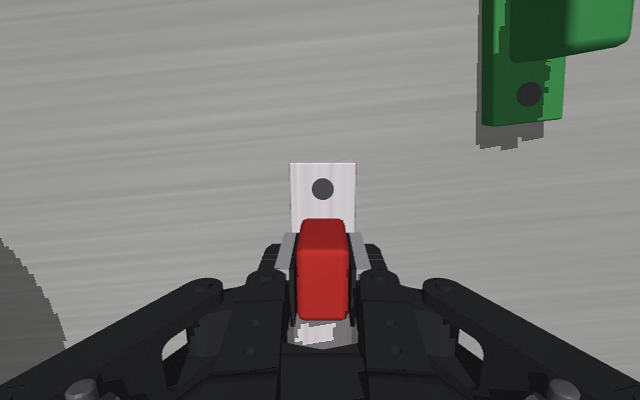

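The gauge is held squarely: handle at (323,270), gap 19.4 mm, centred on the TCP. I'll lift it and carry it to a point in front of the press.

send_rows(
  deltas=[
    [[0,0,2,0,0,0],[0,0,5,0,0,0],[-1,2,8,0,0,-0.5],[-2.5,6,9,0,0,-1],[-4,10,9,0,0,-2],[-5.5,14.5,9,0,0,-3],[-7,19,9,0,0,-4],[-8.5,23.5,9,0,0,-4.8],[-9.7,28,9,0,0,-5.1],[-10.7,32,9,0,0,-5.1],[-10.7,33.6,8,0,0,-5.1],[-10.7,33.6,7,0,0,-5.1]],
  ],
)

```text
clock: 7.65
tcp_pos: [0.4125, 0.0929, 0.0907]
orientation: [-0.0, 0.089, 0.996, 0.0]
wrist_force: [-0.2, 0.5, -1.9]
finger_gap: 0.0191
```

send_rows(
  deltas=[
    [[0,0,-1,0,0,0],[0,0,-2,0,0,0],[0,0,-2.7,0,0,0],[0,0,-2.7,0,0,0],[0,0,-2.7,0,0,0]],
  ],
)

```text
clock: 8.15
tcp_pos: [0.4133, 0.0904, 0.064]
orientation: [-0.0, 0.091, 0.996, -0.0]
wrist_force: [-0.1, 0.3, -1.9]
finger_gap: 0.0195
```

Run:
```python
from pr import *
s,p,X=press();save(p,'w5.png');print(s['finger_gap'],s['wrist_force'],s['ft_torque'])
p=read_camera('side');save(p,'s5.png')
a=p['img'][120:280,200:420,::-1];cv2.imwrite('pics/s5c.png',cv2.resize(a,None,fx=3.5,fy=3.5,interpolation=2))
```

```text
8.15 [0.41331823 0.09040633 0.06401332] [-3.13626262e-04  9.13870601e-02  9.95815398e-01 -9.97889709e-06] 0.010960498785393975
bed 182 [0.4815 0.0761 0.0287] [array([481.6,  77.5]), array([41.4, 12. ]), np.float64(79.3)] [[472.0, 58.0], [484.0, 56.0], [491.0, 97.0], [480.0, 99.0]]
ring 0
knob 0
0.019508706420955077 [-0.13525798  0.34242709 -1.85507095] [ 0.00698889 -0.00151511 -0.03546796]
```

View pics/w5.png

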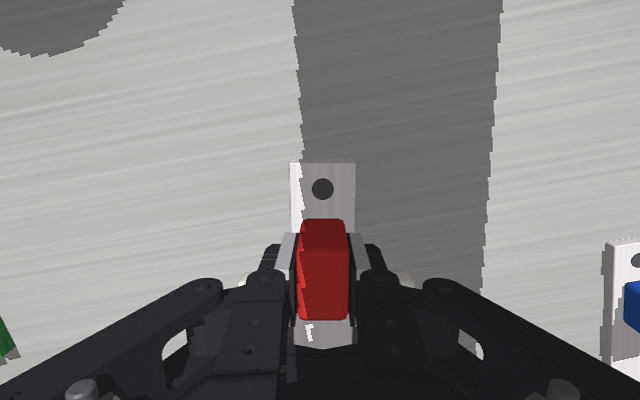

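View pics/s5c.png

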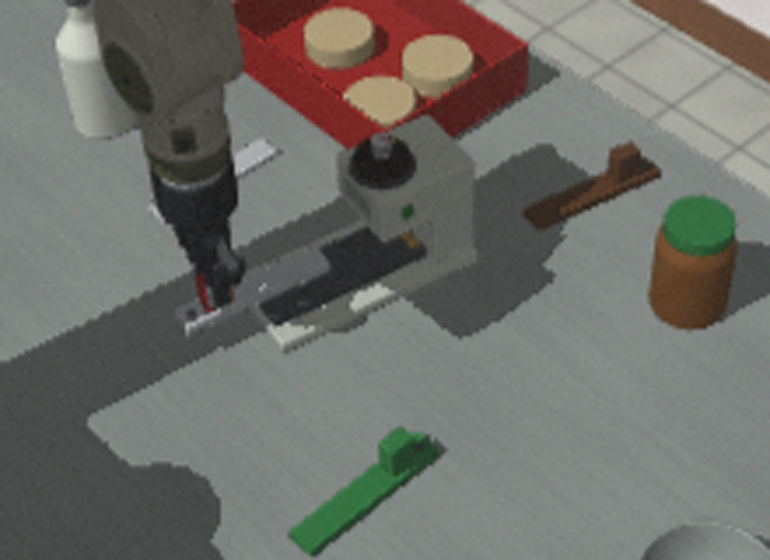

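send_rows(
  deltas=[
    [[1.2,-0.1,0,0,0,0.2],[2.4,-0.3,0,0,0,0.2],[3.7,-0.5,-0.4,0,0,0.2],[4.9,-0.7,-0.8,0,0,0.2],[4.9,-0.7,-1.1,0,0,0.2],[4.9,-0.7,-1.2,0,0,0.2],[4.9,-0.7,-1.2,0,0,0.2],[4.9,-0.7,-1.2,0,0,0.2]],
  ],
)

```text
clock: 9.05
tcp_pos: [0.4616, 0.0842, 0.052]
orientation: [-0.0, 0.089, 0.996, 0.0]
wrist_force: [0.6, 0.2, -2.0]
finger_gap: 0.0193
```

send_rows(
  deltas=[
    [[0,0,-0.1,0,0,0],[0,0,-0.15,0,0,0],[0,0,-0.15,0,0,0],[0,0,-0.15,0,0,0]],
  ],
)

```text
clock: 9.45
tcp_pos: [0.4623, 0.084, 0.0508]
orientation: [0.0, 0.089, 0.996, 0.0]
wrist_force: [0.4, 0.0, -1.2]
finger_gap: 0.0193
```

Run:
```python
from pr import *
s=get_state();print(s['clock'],s['tcp_pos'],s['orientation'],s['wrist_force'],s['ft_torque'])
p=read_camera('side');save(p,'s6.png')
a=p['img'][140:250,230:390,::-1];cv2.imwrite('pics/s6c.png',cv2.resize(a,None,fx=5,fy=5,interpolation=2))
```

```text
9.45 [0.46230222 0.08404781 0.05082263] [1.05946972e-04 8.89524617e-02 9.96035865e-01 5.55107482e-05] [ 0.36491562  0.04262221 -1.24784009] [0.0144499  0.01930861 0.01311566]
```

View pics/s6c.png

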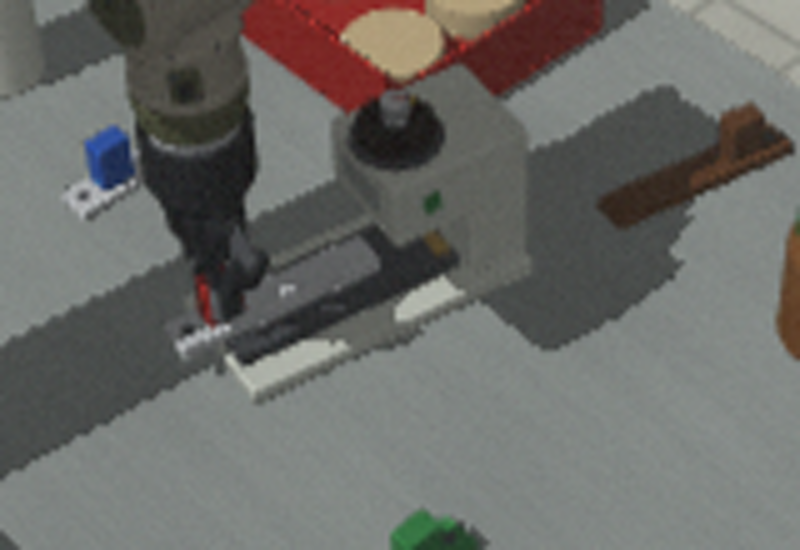

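send_rows(
  deltas=[
    [[0.6,-0.12,-0.05,0,0,0],[1.2,-0.25,-0.05,0,0,0],[1.8,-0.4,-0.05,0,0,0],[2.4,-0.5,-0.05,0,0,0],[3.0,-0.6,-0.05,0,0,0],[3.5,-0.7,-0.05,0,0,0],[3.5,-0.7,-0.05,0,0,0],[3.5,-0.7,-0.05,0,0,0]],
  ],
)

```text
clock: 10.3
tcp_pos: [0.4973, 0.077, 0.0501]
orientation: [-0.0, 0.089, 0.996, 0.0]
wrist_force: [1.1, -0.1, -1.2]
finger_gap: 0.019
```

send_rows(
  deltas=[
    [[0.2,-0.04,0,0,0,0],[0.3,-0.05,0,0,0,0],[0.4,-0.07,0,0,0,0],[0.4,-0.07,0,0,0,0]],
  ],
)

```text
clock: 10.7
tcp_pos: [0.5014, 0.0763, 0.0502]
orientation: [0.0, 0.089, 0.996, 0.0]
wrist_force: [1.0, 0.8, -2.4]
finger_gap: 0.0194
```

send_rows(
  deltas=[
    [[0.1,-0.02,-0.05,0,0,0],[0.2,-0.03,-0.05,0,0,0],[0.2,-0.03,-0.05,0,0,0],[0.2,-0.03,-0.05,0,0,0]],
  ],
)

```text
clock: 11.1
tcp_pos: [0.5026, 0.0762, 0.05]
orientation: [-0.001, 0.089, 0.996, 0.0]
wrist_force: [-4.6, 1.2, 5.3]
finger_gap: 0.019
```

send_rows(
  deltas=[
    [[0.1,-0.02,-0.03,0,0,0],[0.2,-0.03,-0.03,0,0,0],[0.2,-0.03,-0.03,0,0,0],[0.2,-0.03,-0.03,0,0,0]],
  ],
)

```text
clock: 11.5
tcp_pos: [0.5026, 0.0762, 0.05]
orientation: [-0.002, 0.089, 0.996, 0.0]
wrist_force: [-12.0, 2.0, 13.8]
finger_gap: 0.0192
```

send_rows(
  deltas=[
    [[-0.08,0.01,0.03,0,0,0],[-0.16,0.02,0.06,0,0,0],[-0.16,0.02,0.06,0,0,0]],
  ],
)

```text
clock: 11.8
tcp_pos: [0.5026, 0.0762, 0.05]
orientation: [-0.001, 0.089, 0.996, 0.0]
wrist_force: [-6.1, 0.9, 5.1]
finger_gap: 0.0191
```

send_rows(
  deltas=[
    [[0,0,0,0,0,0],[0,0,0,0,0,0],[0,0,0,0,0,0],[0,0,0,0,0,0],[0,0,0,0,0,0]],
  ],
  jaw=0.1,
)

```text
clock: 12.3
tcp_pos: [0.504, 0.0758, 0.05]
orientation: [0.0, 0.089, 0.996, 0.0]
wrist_force: [0.5, -1.0, -0.2]
finger_gap: 0.0472
```

send_rows(
  deltas=[
    [[0,0,2,0,0,0],[0,0,5,0,0,0],[0,0,9,0,0,0],[0,0,13.5,0,0,0],[0,0,18,0,0,0],[-1,0.2,21,0,0,0],[-2,0.4,22,0,0,0],[-2,0.4,22,0,0,0],[-2,0.4,22,0,0,0]],
  ],
)

```text
clock: 13.2
tcp_pos: [0.4831, 0.08, 0.2687]
orientation: [-0.001, 0.089, 0.996, -0.0]
wrist_force: [0.5, -0.1, -0.4]
finger_gap: 0.0469
```

Run:
```python
from pr import *
s,p,X=press();save(p,'w7.png');print(s['finger_gap'],s['wrist_force'],s['ft_torque'])
def fit(lo,hi,red=False,nm=''):
    m=(X[...,2]>lo)&(X[...,2]<hi)&(abs(X[...,0]-.53)<.1)&(abs(X[...,1]-.07)<.035)
    im=p['img'].astype(int)
    if red: m&=(im[...,0]>im[...,1]+50)
    t=X[m];rc=cv2.minAreaRect((t[:,:2]*1000).astype(np.float32));print(nm,len(t),np.median(t[:,2]),[np.round(a,1) for a in rc],cv2.boxPoints(rc).round(1).tolist())
fit(.036,.046,nm='plate');fit(.073,.084,True,'handle')
q=X.reshape(-1,3)
p=read_camera('side');save(p,'s7.png')
a=p['img'][140:250,230:390,::-1];cv2.imwrite('pics/s7c.png',cv2.resize(a,None,fx=5,fy=5,interpolation=2))
```

```text
13.2 [0.48314903 0.07996868 0.26867041] [-7.04555770e-04  8.88725062e-02  9.96042760e-01 -4.75771703e-05] 0.020717459539247415
bed 3455 [0.5249 0.0718 0.0286] [array([531.3,  70.7]), array([ 62.1, 146.7]), np.float64(79.8)] [[454.0, 53.0], [598.0, 27.0], [609.0, 88.0], [465.0, 114.0]]
ring 1988 [0.5985 0.0585 0.153 ] [array([600.2,  58.6]), array([56.4, 44.9]), np.float64(79.5)] [[573.0, 35.0], [617.0, 27.0], [627.0, 82.0], [583.0, 90.0]]
knob 403 [0.6019 0.0579 0.1709] [array([602.5,  57.6]), array([20.4, 13.6]), np.float64(76.9)] [[594.0, 49.0], [607.0, 46.0], [611.0, 66.0], [598.0, 69.0]]
0.04694804020367234 [ 0.47864521 -0.11779325 -0.37445899] [-0.03558958  0.01897694 -0.01930979]
plate 2451 0.040658280887481336 [array([531. ,  70.8]), array([ 29.9, 135.8]), np.float64(79.8)] [[461.5, 68.0], [595.2000122070312, 44.0], [600.5, 73.5], [466.79998779296875, 97.5]]
handle 552 0.07848138885349946 [array([502.7,  75.6]), array([18. , 29.3]), np.float64(79.7)] [[486.70001220703125, 69.30000305175781], [515.5, 64.0999984741211], [518.7000122070312, 81.9000015258789], [489.8999938964844, 87.0999984741211]]
```

View pics/s7c.png

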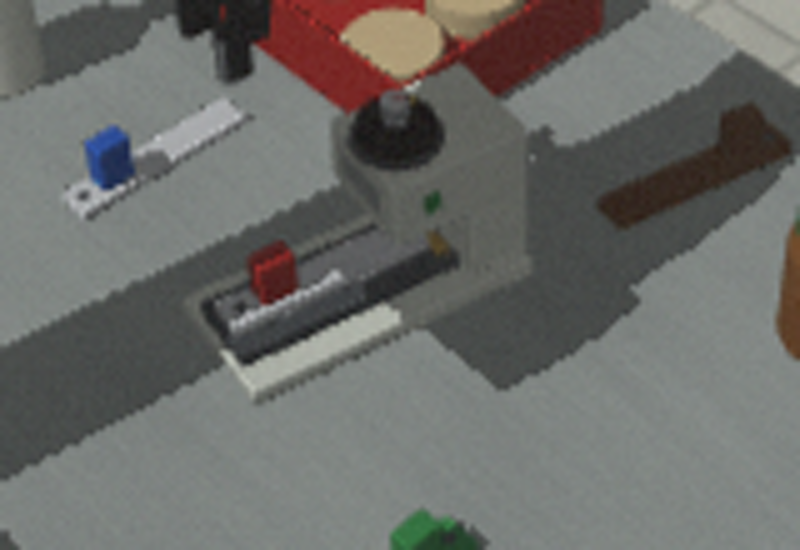

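View pics/w7.png

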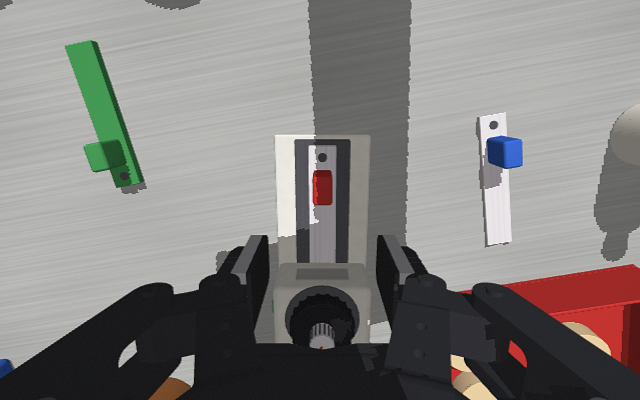

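The gauge is home: its end point works out at (606.8, 57.1) and the press axis at (607.1, 57.0). It lies flat, with the plate top at 40.7 mm, and it has been let go. Next I'll go above the knob.

send_rows(
  deltas=[
    [[3.5,-0.7,0,0,0,0],[7,-1.4,0,0,0,0],[10,-2,-1,0,0,0],[12.3,-2.3,-3,0,0,0],[12.3,-2.3,-5,0,0,0],[12.3,-2.3,-6.8,0,0,0],[12.3,-2.3,-6.8,0,0,0],[12.3,-2.3,-6.8,0,0,0]],
  ],
)

```text
clock: 14.1
tcp_pos: [0.6061, 0.0569, 0.2006]
orientation: [-0.001, 0.089, 0.996, -0.0]
wrist_force: [-0.6, 0.3, -0.1]
finger_gap: 0.0467
```

```bash
cat > kn.py <<'E'
from h import *
def knob(n):
    s=get_state();p=read_camera('wrist');X=cloud(p,s);save(p,n)
    print(s['clock'],s['tcp_pos'],s['orientation'],abs(s['qvel']).max(),s['finger_gap'],s['joint_pos'][5])
    for lo,hi,nm in[(.1685,.176,'knob'),(.150,.157,'ring')]:
        m=(X[...,2]>lo)&(X[...,2]<hi)&(abs(X[...,0]-.6065)<(.014 if nm=='knob' else .03))&(abs(X[...,1]-.057)<(.014 if nm=='knob' else .03))
        t=X[m]
        if len(t)<9: print(nm,len(t));continue
        rc=cv2.minAreaRect((t[:,:2]*1000).astype(np.float32));c=cv2.minEnclosingCircle((t[:,:2]*1000).astype(np.float32))
        print(nm,len(t),np.median(t[:,2]),t.mean(0).round(4),[np.round(a,1) for a in rc],c)
    return s,p,X
E
python3 -c "
from kn import *
knob('w8.png')"
```

```text
14.1 [0.60605175 0.05687611 0.20064885] [-1.48897606e-03  8.90142558e-02  9.96029239e-01 -3.46508524e-05] 0.032986715832471335 0.04672734150036141 0.1399907834234405
knob 1118 0.17225059165412865 [0.606  0.057  0.1721] [array([606.5,  57. ]), array([20.8, 20.2]), np.float64(59.1)] ((606.8414306640625, 56.65534591674805), 10.830231666564941)
ring 5374 0.15330434296431342 [0.6042 0.0572 0.1533] [array([606.2,  56.6]), array([55.9, 56.9]), np.float64(17.0)] ((606.7192993164062, 56.62111282348633), 28.71666145324707)
```

View pics/w8.png

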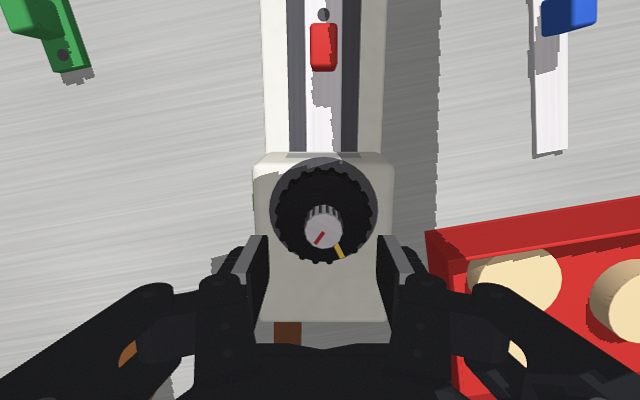

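send_rows(
  deltas=[
    [[0,0,-1.5,0,0,0],[0,0,-3,0,0,0],[0,0,-3.8,0,0,0],[0,0,-4.2,0,0,0],[0,0,-4.2,0,0,0],[0,0,-4.2,0,0,0],[0,0,-4.2,0,0,0]],
  ],
)

```text
clock: 14.85
tcp_pos: [0.6072, 0.0569, 0.1609]
orientation: [0.001, 0.089, 0.996, 0.0]
wrist_force: [-0.3, -0.2, -0.3]
finger_gap: 0.0473
```

```bash
cat > tq.py <<'E'
from h import *
import sys
def tq(n=6):
    A=[];F=[];Y=[]
    for i in range(n):
        s=get_state();A.append(s['ft_torque']);F.append(s['wrist_force'])
        q=s['orientation'];Y.append(np.degrees(2*np.arctan2(q[2],q[1])))
        if i<n-1: read_camera('side')
    print('t',round(s['clock'],2),'tcp',s['tcp_pos'].round(4),'q6',s['joint_pos'][5].round(4),'yaw',np.mean(Y).round(2),'gap',round(s['finger_gap'],4))
    print(' F',np.mean(F,0).round(2),'T',np.mean(A,0).round(3),'Tz each',np.round(np.array(A)[:,2],3))
if __name__=='__main__': tq(int(sys.argv[1]) if len(sys.argv)>1 else 6)
E
python3 tq.py 6
```

```text
t 15.1 tcp [0.6069 0.0569 0.1603] q6 0.14 yaw 169.79 gap 0.0471
 F [ 0.09  0.08 -0.13] T [-0.024  0.012 -0.001] Tz each [ 0.055 -0.059 -0.013 -0.002 -0.023  0.038]
```

send_rows(
  deltas=[
    [[0,0,-0.3,0,0,0],[0,0,-0.42,0,0,0],[0,0,-0.42,0,0,0]],
  ],
)

```text
clock: 15.4
tcp_pos: [0.6064, 0.0569, 0.1554]
orientation: [-0.0, 0.089, 0.996, 0.0]
wrist_force: [-0.3, -0.3, -0.1]
finger_gap: 0.0465
```

send_rows(
  deltas=[
    [[0,0,0,0,0,0],[0,0,0,0,0,0],[0,0,0,0,0,0],[0,0,0,0,0,0],[0,0,0,0,0,0]],
  ],
  jaw=-1,
  force=90,
)

```text
clock: 15.9
tcp_pos: [0.6068, 0.0572, 0.1562]
orientation: [0.0, 0.089, 0.996, 0.0]
wrist_force: [-1.9, 2.2, 3.8]
finger_gap: 0.0162
```

```bash
python3 -c "
from kn import *
knob('w9.png')"; python3 tq.py 8
```

```text
15.9 [0.6067791  0.05718391 0.15621645] [2.26781904e-04 8.88830646e-02 9.96042005e-01 2.73256771e-04] 0.002780721289200616 0.016184423473625826 0.1400637056601399
knob 2026 0.1723528535812071 [0.6046 0.0568 0.1722] [array([606. ,  55.5]), array([27.3, 22.5]), np.float64(79.0)] ((604.1909790039062, 56.08293914794922), 16.230186462402344)
ring 5091 0.15327960580007396 [0.5963 0.0587 0.1532] [array([603.5,  57.5]), array([52.6, 52.5]), np.float64(33.5)] ((606.8469848632812, 56.542720794677734), 28.890581130981445)
t 16.3 tcp [0.6068 0.0572 0.1562] q6 0.14 yaw 169.8 gap 0.0164
 F [-1.5   2.28  4.78] T [ 0.455  0.325 -0.011] Tz each [ 0.016 -0.025  0.022 -0.036 -0.024 -0.054  0.017 -0.002]
```

View pics/w9.png

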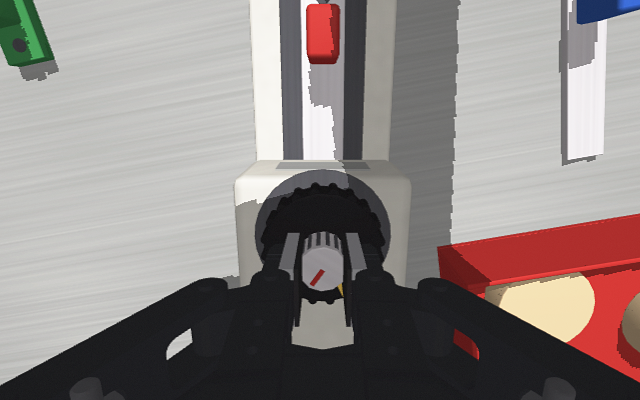

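send_rows(
  deltas=[
    [[0,0,0.05,0,0,0],[0,0,0.05,0,0,-3],[0,0,0.05,0,0,-6],[0,0,0.05,0,0,-9],[0,0,0.05,0,0,-12],[0,0,0.05,0,0,-12]],
  ],
)

```text
clock: 16.9
tcp_pos: [0.6068, 0.0572, 0.1562]
orientation: [-0.0, 0.193, 0.981, 0.0]
wrist_force: [-0.7, 3.0, 4.0]
finger_gap: 0.0167
```

```bash
python3 tq.py 14;python3 -c "
from kn import *
knob('w10.png')"
```

```text
t 17.55 tcp [0.6068 0.0572 0.1562] q6 0.3493 yaw 157.83 gap 0.0166
 F [0.07 4.24 2.15] T [0.88  0.002 0.017] Tz each [-0.077 -0.065 -0.021 -0.051 -0.032  0.035  0.049  0.032  0.086  0.03
  0.073  0.064  0.084  0.033]
17.55 [0.60675454 0.05718228 0.15622588] [-1.88661447e-05  1.92414932e-01  9.81313614e-01  2.89255463e-04] 0.0015873040142545037 0.01660992333619425 0.3492760976763668
knob 1916 0.1723553962246006 [0.6051 0.0572 0.1722] [array([605. ,  53.8]), array([28.5, 22.1]), np.float64(68.5)] ((604.099365234375, 55.23704147338867), 16.206527709960938)
ring 5116 0.15326605497209148 [0.5971 0.0608 0.1532] [array([605.5,  59. ]), array([55.9, 52.3]), np.float64(15.0)] ((606.6901245117188, 56.516178131103516), 28.877592086791992)
```

View pics/w10.png

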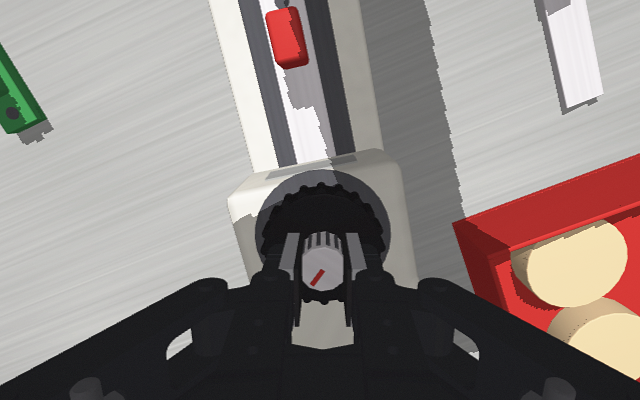

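```bash
python3 tq.py 8
```

```text
t 17.95 tcp [0.6068 0.0572 0.1562] q6 0.3493 yaw 157.81 gap 0.0164
 F [0.43 5.18 1.44] T [ 1.046 -0.113  0.059] Tz each [0.077 0.052 0.049 0.065 0.032 0.061 0.107 0.033]
```

send_rows(
  deltas=[
    [[0,0,0,0,0,-2],[0,0,0,0,0,-4],[0,0,0,0,0,-6],[0,0,0,0,0,-8]],
  ],
)

```text
clock: 18.35
tcp_pos: [0.6068, 0.0572, 0.1562]
orientation: [0.0, 0.261, 0.965, 0.0]
wrist_force: [1.1, 5.4, 2.3]
finger_gap: 0.0163
```

```bash
python3 tq.py 14
```

```text
t 19.0 tcp [0.6068 0.0572 0.1562] q6 0.4891 yaw 149.79 gap 0.0165
 F [0.47 5.08 1.48] T [ 1.081 -0.129  0.   ] Tz each [ 0.149  0.005 -0.006  0.    -0.01  -0.08  -0.013  0.01  -0.027 -0.054
 -0.001  0.019 -0.038  0.049]
```

```bash
cat > tq.py <<'E'
from h import *
import sys
def tq(n=6):
    A=[];F=[];Y=[];U=[]
    for i in range(n):
        s=get_state();A.append(s['ft_torque']);F.append(s['wrist_force']);U.append(s['tau'])
        q=s['orientation'];Y.append(np.degrees(2*np.arctan2(q[2],q[1])))
        if i<n-1: read_camera('side')
    print('t',round(s['clock'],2),'tcp',s['tcp_pos'].round(4),'q6',s['joint_pos'][5].round(4),'yaw',np.mean(Y).round(2),'gap',round(s['finger_gap'],4))
    print(' F',np.mean(F,0).round(2),'T',np.mean(A,0).round(3),'Tz each',np.round(np.array(A)[:,2],3))
    U=np.array(U);print(' tau0',U[:,0].round(2),' tau6',U[:,5].round(3))
if __name__=='__main__': tq(int(sys.argv[1]) if len(sys.argv)>1 else 6)
E
python3 tq.py 3
```

```text
t 19.1 tcp [0.6068 0.0572 0.1562] q6 0.4891 yaw 149.8 gap 0.0166
 F [1.14 5.09 1.33] T [ 1.083 -0.123  0.023] Tz each [ 0.049  0.022 -0.002]
 tau0 [-3.17 -3.17 -3.17]  tau6 [-0.017 -0.017 -0.017]
```

send_rows(
  deltas=[
    [[0,0,0,0,0,-1],[0,0,0,0,0,-2]],
  ],
)

```text
clock: 19.3
tcp_pos: [0.6068, 0.0572, 0.1562]
orientation: [0.0, 0.277, 0.961, 0.0]
wrist_force: [1.1, 5.3, 0.8]
finger_gap: 0.0163
```

```bash
python3 tq.py 8
```

```text
t 19.65 tcp [0.6068 0.0572 0.1563] q6 0.5239 yaw 147.8 gap 0.0165
 F [0.68 5.43 1.16] T [ 1.091 -0.103  0.054] Tz each [0.165 0.048 0.031 0.04  0.06  0.001 0.063 0.023]
 tau0 [-3.31 -3.26 -3.18 -3.19 -3.2  -3.2  -3.2  -3.21]  tau6 [-0.01   0.138  0.1    0.033  0.018  0.015  0.014  0.014]
```

send_rows(
  deltas=[
    [[0,0,0,0,0,-1],[0,0,0,0,0,-2],[0,0,0,0,0,-3],[0,0,0,0,0,-3],[0,0,0,0,0,-3]],
  ],
)

```text
clock: 20.15
tcp_pos: [0.6068, 0.0573, 0.1562]
orientation: [0.0, 0.302, 0.953, 0.0]
wrist_force: [1.2, 5.5, 2.6]
finger_gap: 0.0166
```

```bash
python3 tq.py 3
```

```text
t 20.25 tcp [0.6068 0.0573 0.1562] q6 0.5763 yaw 144.81 gap 0.0165
 F [0.62 5.53 1.73] T [ 1.105 -0.139  0.025] Tz each [0.017 0.044 0.012]
 tau0 [-3.22 -3.23 -3.23]  tau6 [0.019 0.016 0.015]
```

send_rows(
  deltas=[
    [[0,0,0,0,0,-1],[0,0,0,0,0,-2],[0,0,0,0,0,-3],[0,0,0,0,0,-3],[0,0,0,0,0,-3]],
  ],
)

```text
clock: 20.75
tcp_pos: [0.6069, 0.0573, 0.1563]
orientation: [0.0, 0.327, 0.945, 0.0]
wrist_force: [1.0, 4.7, 0.5]
finger_gap: 0.0163
```

```bash
python3 tq.py 3
```

```text
t 20.85 tcp [0.6068 0.0573 0.1562] q6 0.6287 yaw 141.81 gap 0.0164
 F [0.57 5.08 1.21] T [ 1.1   -0.142  0.019] Tz each [0.021 0.018 0.02 ]
 tau0 [-3.25 -3.26 -3.26]  tau6 [0.019 0.016 0.015]
```

Baseline hold torque is 0.015 at 28°. I'll go on in 3° steps.

send_rows(
  deltas=[
    [[0,0,0,0,0,-1],[0,0,0,0,0,-2],[0,0,0,0,0,-3],[0,0,0,0,0,-3],[0,0,0,0,0,-3]],
  ],
)

```text
clock: 21.35
tcp_pos: [0.6069, 0.0573, 0.1562]
orientation: [0.0, 0.352, 0.936, 0.0]
wrist_force: [0.7, 5.4, 0.6]
finger_gap: 0.0165
```

```bash
python3 tq.py 2
```

```text
t 21.4 tcp [0.6068 0.0573 0.1562] q6 0.681 yaw 138.81 gap 0.0165
 F [0.87 4.92 0.96] T [ 1.08  -0.152  0.023] Tz each [-0.056  0.102]
 tau0 [-3.28 -3.28]  tau6 [0.019 0.016]
```

send_rows(
  deltas=[
    [[0,0,0,0,0,-1],[0,0,0,0,0,-2],[0,0,0,0,0,-3],[0,0,0,0,0,-3],[0,0,0,0,0,-3]],
  ],
)

```text
clock: 21.9
tcp_pos: [0.6069, 0.0573, 0.1563]
orientation: [0.0, 0.376, 0.927, 0.0]
wrist_force: [1.4, 5.4, 0.4]
finger_gap: 0.0168
```

```bash
python3 tq.py 2
```

```text
t 21.95 tcp [0.6069 0.0573 0.1562] q6 0.7333 yaw 135.81 gap 0.0163
 F [1.05 5.35 0.69] T [ 1.095 -0.164  0.08 ] Tz each [0.074 0.085]
 tau0 [-3.31 -3.32]  tau6 [0.035 0.032]
```

send_rows(
  deltas=[
    [[0,0,0,0,0,-1],[0,0,0,0,0,-2],[0,0,0,0,0,-2],[0,0,0,0,0,-2],[0,0,0,0,0,-2]],
  ],
)

```text
clock: 22.45
tcp_pos: [0.6069, 0.0573, 0.1562]
orientation: [0.0, 0.392, 0.92, 0.0]
wrist_force: [1.2, 5.4, 2.1]
finger_gap: 0.0168
```

```bash
python3 tq.py 6
```

```text
t 22.7 tcp [0.6068 0.0573 0.1562] q6 0.7682 yaw 133.82 gap 0.0161
 F [0.67 5.35 1.51] T [ 1.131 -0.166  0.052] Tz each [0.069 0.054 0.059 0.035 0.046 0.048]
 tau0 [-3.35 -3.36 -3.36 -3.36 -3.36 -3.36]  tau6 [0.061 0.061 0.061 0.061 0.061 0.061]
```

send_rows(
  deltas=[
    [[0,0,0,0,0,-1],[0,0,0,0,0,-2],[0,0,0,0,0,-3],[0,0,0,0,0,-3.4],[0,0,0,0,0,-3.4],[0,0,0,0,0,-3.4]],
  ],
)

```text
clock: 23.3
tcp_pos: [0.6069, 0.0573, 0.1562]
orientation: [0.0, 0.419, 0.908, 0.0]
wrist_force: [0.7, 6.0, 1.2]
finger_gap: 0.0166
```

```bash
python3 tq.py 6
```

```text
t 23.55 tcp [0.6069 0.0573 0.1562] q6 0.8274 yaw 130.43 gap 0.0168
 F [0.7  5.76 1.51] T [ 1.125 -0.155  0.158] Tz each [0.178 0.128 0.147 0.13  0.203 0.162]
 tau0 [-3.43 -3.43 -3.44 -3.44 -3.44 -3.44]  tau6 [0.159 0.159 0.16  0.16  0.16  0.16 ]
```

send_rows(
  deltas=[
    [[0,0,0,0,0,1],[0,0,0,0,0,1.7],[0,0,0,0,0,1.7],[0,0,0,0,0,1.7],[0,0,0,0,0,1.7]],
  ],
)

```text
clock: 24.05
tcp_pos: [0.6068, 0.0573, 0.1562]
orientation: [-0.0, 0.406, 0.914, 0.0]
wrist_force: [0.7, 6.1, 1.1]
finger_gap: 0.016
```

```bash
python3 tq.py 4;python3 -c "
from kn import *
knob('w11.png')"
```

```text
t 24.2 tcp [0.6069 0.0573 0.1562] q6 0.7979 yaw 132.11 gap 0.0161
 F [0.76 5.49 0.79] T [ 1.137 -0.166  0.008] Tz each [-0.002 -0.027  0.043  0.018]
 tau0 [-3.35 -3.35 -3.34 -3.35]  tau6 [0.017 0.017 0.017 0.017]
24.2 [0.60686357 0.05733693 0.1562349 ] [-2.00342304e-05  4.05828274e-01  9.13949240e-01  4.46387736e-04] 0.0017725410295413165 0.016131959910903982 0.7979313039674384
knob 1831 0.17237584785762936 [0.606  0.0577 0.1722] [array([606.3,  56.5]), array([18.5, 22.9]), np.float64(40.6)] ((606.302734375, 57.02254104614258), 14.068921089172363)
ring 5103 0.15329977227948188 [0.5999 0.0647 0.1532] [array([604.6,  59.3]), array([52.5, 52.4]), np.float64(87.2)] ((607.0792236328125, 56.78618240356445), 28.904876708984375)
```

View pics/w11.png

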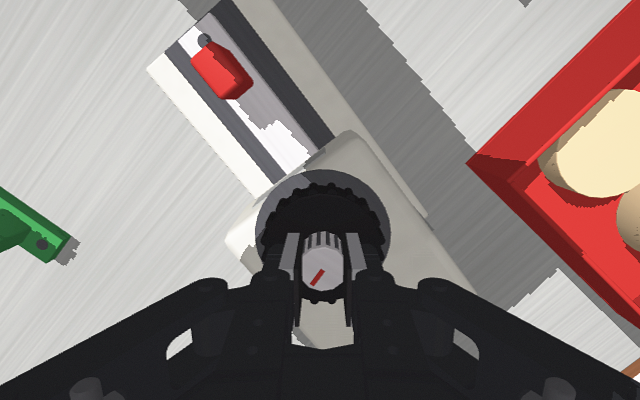

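send_rows(
  deltas=[
    [[0,0,0,0,0,1],[0,0,0,0,0,1.7],[0,0,0,0,0,1.7],[0,0,0,0,0,1.7],[0,0,0,0,0,1.7]],
  ],
)

```text
clock: 24.75
tcp_pos: [0.6069, 0.0573, 0.1562]
orientation: [-0.0, 0.392, 0.92, 0.0]
wrist_force: [0.5, 5.6, 0.9]
finger_gap: 0.0163
```

```bash
python3 tq.py 4
```

```text
t 24.9 tcp [0.6069 0.0573 0.1562] q6 0.7683 yaw 133.81 gap 0.0165
 F [0.71 5.16 1.12] T [ 1.131 -0.159 -0.009] Tz each [ 0.028  0.01  -0.051 -0.023]
 tau0 [-3.32 -3.32 -3.32 -3.32]  tau6 [-0.008 -0.008 -0.008 -0.008]
```

send_rows(
  deltas=[
    [[0,0,0,0,0,1],[0,0,0,0,0,2],[0,0,0,0,0,3],[0,0,0,0,0,3],[0,0,0,0,0,3],[0,0,0,0,0,3]],
  ],
)

```text
clock: 25.5
tcp_pos: [0.6068, 0.0573, 0.1562]
orientation: [-0.0, 0.368, 0.93, 0.0]
wrist_force: [0.8, 6.1, 1.4]
finger_gap: 0.0164
```

```bash
python3 tq.py 4
```

```text
t 25.65 tcp [0.6069 0.0573 0.1562] q6 0.716 yaw 136.8 gap 0.0168
 F [0.94 5.93 1.42] T [ 1.14  -0.134 -0.044] Tz each [-0.039 -0.042 -0.08  -0.014]
 tau0 [-3.27 -3.27 -3.28 -3.27]  tau6 [-0.043 -0.043 -0.043 -0.044]
```

send_rows(
  deltas=[
    [[0,0,0,0,0,-1],[0,0,0,0,0,-2],[0,0,0,0,0,-3],[0,0,0,0,0,-3],[0,0,0,0,0,-3],[0,0,0,0,0,-3]],
  ],
)

```text
clock: 26.25
tcp_pos: [0.6069, 0.0573, 0.1562]
orientation: [0.0, 0.392, 0.92, 0.0]
wrist_force: [0.4, 5.6, 1.1]
finger_gap: 0.0165
```

```bash
python3 tq.py 4
```

```text
t 26.4 tcp [0.6069 0.0573 0.1562] q6 0.7682 yaw 133.82 gap 0.0167
 F [0.69 5.6  1.16] T [ 1.086 -0.177  0.054] Tz each [0.1   0.011 0.092 0.013]
 tau0 [-3.35 -3.36 -3.35 -3.35]  tau6 [0.061 0.061 0.061 0.061]
```

send_rows(
  deltas=[
    [[0,0,0,0,0,-1],[0,0,0,0,0,-1.7],[0,0,0,0,0,-1.7],[0,0,0,0,0,-1.7],[0,0,0,0,0,-1.7]],
  ],
)

```text
clock: 26.9
tcp_pos: [0.6069, 0.0573, 0.1562]
orientation: [-0.0, 0.406, 0.914, 0.0]
wrist_force: [1.1, 5.4, 1.6]
finger_gap: 0.0165
```

```bash
python3 tq.py 4
```

```text
t 27.05 tcp [0.6069 0.0573 0.1562] q6 0.7978 yaw 132.12 gap 0.0164
 F [0.85 5.67 1.49] T [ 1.091 -0.167  0.084] Tz each [0.129 0.021 0.123 0.063]
 tau0 [-3.39 -3.39 -3.39 -3.39]  tau6 [0.095 0.095 0.095 0.095]
```

send_rows(
  deltas=[
    [[0,0,0,0,0,-1],[0,0,0,0,0,-2],[0,0,0,0,0,-2],[0,0,0,0,0,-2],[0,0,0,0,0,-2],[0,0,0,0,0,-2]],
  ],
)

```text
clock: 27.65
tcp_pos: [0.6069, 0.0573, 0.1562]
orientation: [-0.0, 0.422, 0.907, 0.0]
wrist_force: [0.7, 4.8, 0.3]
finger_gap: 0.0165
```

```bash
python3 tq.py 6
```

```text
t 27.9 tcp [0.6069 0.0573 0.1563] q6 0.8327 yaw 130.12 gap 0.0162
 F [0.85 5.52 1.1 ] T [ 1.127 -0.182  0.114] Tz each [0.111 0.094 0.134 0.079 0.109 0.156]
 tau0 [-3.41 -3.41 -3.42 -3.42 -3.42 -3.42]  tau6 [0.115 0.115 0.115 0.115 0.115 0.115]
```

Torque fit: 12.5 N, from (0.115−0.015)/0.008, and the angle past contact agrees. I'll let go of the knob now.

```bash
python3 -c "
from kn import *
knob('w12.png')"
```

```text
27.9 [0.60690661 0.05733552 0.15625484] [3.81630078e-05 4.21631545e-01 9.06767137e-01 4.45174163e-04] 0.001295744461775608 0.016238022871165516 0.8326757307659908
knob 1834 0.1723971813989985 [0.6061 0.0577 0.1723] [array([606.2,  56.9]), array([18.4, 22.4]), np.float64(39.5)] ((606.3792724609375, 56.85783386230469), 14.12214183807373)
ring 5107 0.15329625709176273 [0.6002 0.0649 0.1532] [array([604.6,  58.3]), array([54.6, 52.3]), np.float64(87.7)] ((607.0183715820312, 56.75621795654297), 28.798173904418945)
```

send_rows(
  deltas=[
    [[0,0,0,0,0,0],[0,0,0,0,0,0],[0,0,0,0,0,0],[0,0,0,0,0,0],[0,0,0,0,0,0]],
  ],
  jaw=0.1,
)

```text
clock: 28.45
tcp_pos: [0.6067, 0.0566, 0.1563]
orientation: [0.0, 0.422, 0.907, -0.0]
wrist_force: [-0.5, -0.3, -0.1]
finger_gap: 0.0468
```

```bash
python3 tq.py 1
python3 - <<'E'
from kn import *
s,p,X=knob('w13.png')
import math
def line(im):
    im=im.astype(int);m=(im[...,0]>im[...,1]+40)&(im[...,0]>im[...,2]+40);m[:240]=0;m[320:]=0;m[:,:295]=0;m[:,350:]=0
    v,u=np.nonzero(m);c=np.cov(np.array([u,v]));w,e=np.linalg.eigh(c);return len(u),u.mean().round(1),v.mean().round(1),math.degrees(math.atan2(e[1,1],e[0,1]))
for n in ['w9','w10','w11','w12','w13']: print(n,line(cv2.imread(f'pics/{n}.png')[:,:,::-1]))
E
```

```text
t 28.45 tcp [0.6067 0.0566 0.1563] q6 0.8329 yaw 130.07 gap 0.0468
 F [-0.46 -0.29 -0.12] T [-0.002 -0.014 -0.011] Tz each [-0.011]
 tau0 [-0.02]  tau6 [0.]
28.45 [0.60670812 0.05656244 0.15631258] [ 9.44536566e-05  4.22061148e-01  9.06567345e-01 -1.66097548e-04] 0.001558919615765479 0.046753780126223665 0.832913746654499
knob 1902 0.17233044143997142 [0.6062 0.0576 0.1722] [array([606.7,  57.4]), array([21. , 20.4]), np.float64(21.1)] ((606.9348754882812, 57.20494842529297), 10.870158195495605)
ring 7952 0.15335378956484122 [0.6042 0.0596 0.1533] [array([607.9,  57.3]), array([53.4, 57.5]), np.float64(42.4)] ((607.1788940429688, 56.613853454589844), 29.075441360473633)
w9 (94, np.float64(316.8), np.float64(277.2), 127.18468967237496)
w10 (98, np.float64(317.1), np.float64(277.1), 127.1771981212465)
w11 (94, np.float64(316.9), np.float64(277.1), 127.01232658377423)
w12 (96, np.float64(317.1), np.float64(277.1), 126.70988018892804)
w13 (96, np.float64(318.6), np.float64(276.0), 126.87761722290895)
```

View pics/w13.png

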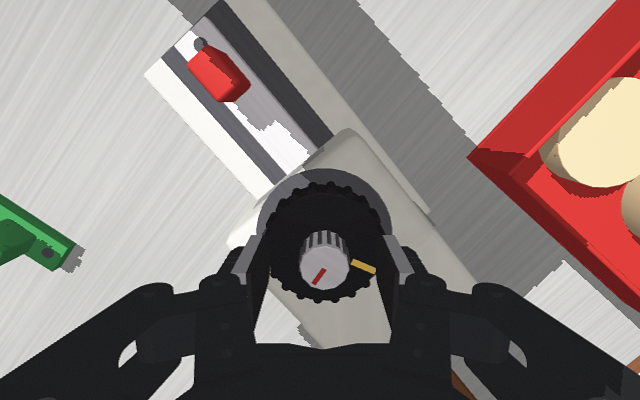

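The knob stayed put: its red line is at 126.9° in the picture, against 126.7° while gripped. I'll retreat straight up, then check the ring mark and the gauge.

send_rows(
  deltas=[
    [[0,0,1,0,0,0],[0,0,3,0,0,0],[0,0,5,0,0,0],[0,0,8,0,0,4],[-3,0.5,11,0,0,10],[-6,1,11,0,0,18],[-9,1.6,11,0,0,26],[-11,2,11,0,0,34],[-12,2.2,11,0,0,39.7],[-12,2.2,11,0,0,39.7],[-12,2.2,11,0,0,39.7],[-12,2.2,11,0,0,39.7]],
  ],
)

```text
clock: 29.7
tcp_pos: [0.4876, 0.0788, 0.2666]
orientation: [0.0, 0.09, 0.996, 0.0]
wrist_force: [-0.2, -0.6, -0.3]
finger_gap: 0.047
```

Run:
```python
from pr import *
s,p,X=press();save(p,'w14.png')
m=(X[...,2]>.036)&(X[...,2]<.046)&(abs(X[...,0]-.53)<.1)&(abs(X[...,1]-.07)<.035)
t=X[m];rc=cv2.minAreaRect((t[:,:2]*1000).astype(np.float32));print('plate',len(t),np.median(t[:,2]),cv2.boxPoints(rc).round(1).tolist())
# yellow mark: angle in tool-free world, compare w8/w13
def yel(im,q,tcp,p):
    im=im.astype(int);m=(im[...,0]>im[...,2]+60)&(im[...,1]>im[...,2]+40)&(im[...,0]-im[...,1]<70)
    m[:190]=0;m[330:]=0;m[:,:270]=0;m[:,400:]=0
    v,u=np.nonzero(m); st={'orientation':q,'tcp_pos':tcp}
    R,T=RT(p,st);f=foc(p);C=-R.T@T
    d=np.stack([(u-p['cx'])/f,(v-p['cy'])/f,np.ones(len(u))],-1)@R
    P=C+d*((.153-C[2])/d[:,2])[:,None];c=P.mean(0);print(len(u),c.round(4),np.degrees(np.arctan2(c[1]-.0568,c[0]-.6067)))
yel(cv2.imread('pics/w8.png')[:,:,::-1],[-1.489e-3,8.90142558e-02,9.96029239e-01,0],[0.60605175,0.05687611,0.20064885],p)
yel(cv2.imread('pics/w13.png')[:,:,::-1],[9.4e-5,4.22061148e-01,9.06567345e-01,-1.7e-4],[0.60670812,0.05656244,0.15631258],p)
yel(p['img'],s['orientation'],s['tcp_pos'],p)
p=read_camera('side');save(p,'s14.png')
```

```text
29.7 [0.48756312 0.0787675  0.26658755] [4.48897557e-04 8.99354555e-02 9.95947493e-01 5.74138387e-05] 0.0090426399891518
bed 3453 [0.5247 0.0717 0.0287] [array([530.7,  70.8]), array([ 62.1, 145.7]), np.float64(79.9)] [[454.0, 53.0], [597.0, 27.0], [608.0, 88.0], [464.0, 114.0]]
ring 2110 [0.5995 0.0583 0.1531] [array([602.1,  57.8]), array([55.9, 47.9]), np.float64(79.5)] [[573.0, 35.0], [621.0, 26.0], [631.0, 81.0], [584.0, 90.0]]
knob 492 [0.6034 0.0576 0.1711] [array([604.2,  57.6]), array([20.4, 17.1]), np.float64(72.0)] [[593.0, 51.0], [609.0, 45.0], [616.0, 65.0], [599.0, 70.0]]
plate 2517 0.04068056643991399 [[461.29998779296875, 67.9000015258789], [594.2999877929688, 44.5], [599.5, 74.0], [466.5, 97.4000015258789]]
80 [0.628  0.0623 0.153 ] 14.52488802566504
169 [0.6261 0.062  0.153 ] 15.048150260990038
0 [nan nan nan] nan<stdin>:12: RuntimeWarning: Mean of empty slice.
  ret = um.true_divide(
```

View pics/w14.png

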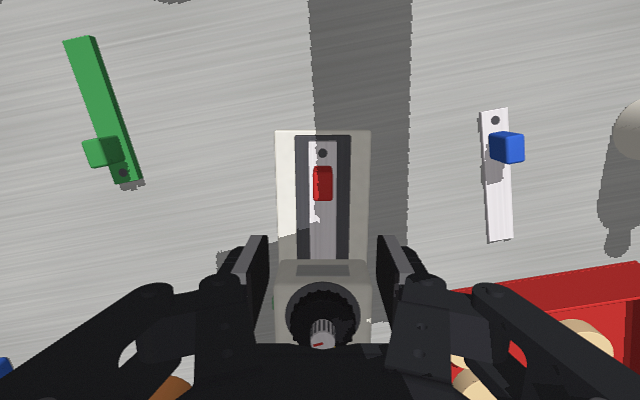

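View pics/s14.png

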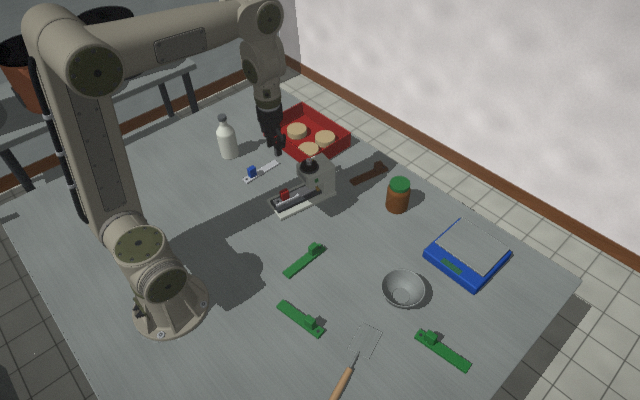

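The gauge hasn't moved, and the ring mark turned only 0.5° at most (14.5° before, 15.0° after). The bystanders are in place and the arm is clear, so I'm handing in.

```bash
python3 -c "
from workcell import *
print(hand_in())"
```

```text
the job is handed in; nothing more can be done
None
```

I laid the red-handled gauge flat on the bed, pushed it home against the brass stop and let go of it. I then turned only the inner knob about 39.7° clockwise, released it, moved the arm clear and handed the job in at about 30 s. No verdict was reported.

**Last checks**
- **Gauge:** it lies flat, with the plate top at 40.7 mm. Its end point measured about 0.3 mm from the press axis after the push, and the gauge had not moved in the last picture.
- **Nip force:** about 12.5 N, worked out from the steady holding torque (0.115 N m against a baseline of 0.015). The angle past first contact agrees.
- **Knob and ring:** the knob stayed put on release. The ring mark measured 14.5° before and 15.0° after, which is within measurement error.
- **Bystanders:** the blue gauge, flask and bowl look unmoved in the final pictures.

**Disagreements**
- **Force estimate:** one earlier hold reading suggested about 18 N. I turned the knob back about 6.4° and came forward again to check. The repeat readings supported the lower figure, with leftover friction explaining the outlier, but the force was only inferred, never measured directly.
- **Cameras:** the fixed cameras placed things about 3 to 5 mm off in y from the wrist camera. I used the wrist camera, and both the grasp and the contact with the stop agreed with it.

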